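# Clear the optician's bench: hang the spectacles, hold up the lens caddy

### The job

Free the bench under the spectacles and the lens caddy so that it can be wiped there. First hang the spectacles astride the steel rail, well between its posts, lenses down one side and the temples' ends over the other, and let go; then lift the blue lens caddy by its black handle about 15 cm off the bench and finish while still holding it there, steady and level, both loose lenses still in their compartments. Do not disturb the red-capped bottle, the black heater base or the screwdriver.

Things in the scene. Friction and masses are not known exactly. Their poses are not given: they have to be found in the camera images.
- specs: Rigid spectacles, 40 g, black brow bar and temples, gold rims, standing open and upright on the bench, yaw within 0.45 rad of world x. Origin: at underside level below the balance point (itself at z about 27 mm); z up, +x from front to temple ends. Upright front at x = -30 mm, 132 mm wide (y), 46 mm high. Hung with the rail's bar crosswise under both temples at x = 0 they stay nearly level.
- specs_bridge (a point): Middle of the brow bar, specs frame (-30, 0, 41) mm. The bar is the front's straight top edge, 6 mm thick in x, z = 36 to 46 mm: pinch it here from above, fingers closing along specs x. Lenses below it are 4 mm thick.
- specs_tips (a point): Midway between the two temple ends, specs frame (92, 0, 3) mm. The temples do not fold; they run at y = +-66 mm from the front to x = 63 mm, 4 mm wide, z = 38 to 44 mm, then slope down to their ends at z = 0.
- rail: Fixed steel display rail: horizontal bar, 12 mm diameter, 260 mm long along its own y, bar centre 150 mm above the bench, on two thin posts at y = +-130 mm with 64 mm round feet, 6 mm high. Post tops rise 2 mm above the bar. Origin on the bench below the middle of the bar; z up.
- rail_mid (a point): Top of the rail's bar at mid length, 156 mm above the bench.
- caddy: Blue open tray, 90 mm (x) by 176 mm (y), walls 4 mm thick, 26 mm high, on the bench, yaw within 0.35 rad of world. A dividing wall lies in the plane y = 0; above it stands an arched handle. Origin: centre of the underside, z up. About 0.28 kg, balanced under the handle's middle.
- caddy_handle (a point): Centre of the caddy's black handle bar, caddy frame (0, 0, 108) mm. The bar runs along caddy x, 82 mm long, 12 mm thick (y), z = 101 to 115 mm, on two posts at x = +-37 mm. Grip its middle, fingers closing along caddy y.
- lens_a: Loose greenish lens blank, disc 60 mm across, 9 mm thick, 30 g, lying in the caddy's compartment on its +y side (floor about 4 mm thick). Origin: centre of its underside.
- lens_b: Loose amber lens blank, same size, in the caddy's compartment on its -y side. Origin: centre of its underside.
- dispenser: Bystander: conical glass dispenser bottle with a red cap, 76 mm across, 116 mm high, standing. Origin: centre of its underside.
- heater_base: Bystander: black round base, 90 mm across, with a short neck, 45 mm high. Origin: centre of its underside.
- screwdriver: Bystander: screwdriver with an orange handle, 150 mm long, lying roughly along world x between spectacles and caddy. Origin on its underside, near its middle.
Not all that is in view belongs to the job. What is meant by the caddy is not pink, and is the larger of those in its own colour.

How it is judged (in metres and radians):
On the way, in this order (a step that is already met when the one before it is completed fails the run):
1. the spectacles hang astride the rail, let go (((x of specs_bridge in the frame of rail below -0.003 m and x of specs_tips in the frame of rail above 0.003 m) or (x of specs_tips in the frame of rail below -0.003 m and x of specs_bridge in the frame of rail above 0.003 m)) and contact force between specs and rail above 0.1 N and height (world z) of specs_bridge above 0.08 m and y of specs_bridge in the frame of rail between -0.062 and 0.062 m and contact force between specs and the fingers below 0.05 N and contact force between specs and the arm below 0.05 N and linear speed of specs below 0.05 m/s), for 0.3 s.
2. the caddy is then lifted clear of the bench in the gripper and level (height (world z) of caddy above 0.05 m and angle between caddy's own z axis and vertical below 0.15 rad and contact force between caddy and the fingers above 1 N), for 0.2 s.
At the end, for the whole second after the job is handed in: Spectacles hang astride the bar within 62 mm of its middle, bridge over 80 mm up, still, untouched. Caddy in the fingers (over 1 N), underside 100 to 200 mm up, within 0.10 rad of level, under 20 mm/s and 0.1 rad/s, clear of rail, spectacles and bystanders, each lens in its own compartment (all of step 1 and height (world z) of caddy between 0.1 and 0.2 m and angle between caddy's own z axis and vertical below 0.1 rad and contact force between caddy and the fingers above 1 N and linear speed of caddy below 0.02 m/s and angular speed of caddy below 0.1 rad/s and contact force between caddy and rail below 0.05 N and contact force between caddy and specs below 0.05 N and contact force between caddy and dispenser below 0.05 N and contact force between caddy and heater_base below 0.05 N and contact force between caddy and screwdriver below 0.05 N and y of lens_a in the frame of caddy between 0 and 0.085 m and z of lens_a in the frame of caddy between 0 and 0.02 m and x of lens_a in the frame of caddy between -0.045 and 0.045 m and y of lens_b in the frame of caddy between -0.085 and 0 m and z of lens_b in the frame of caddy between 0 and 0.02 m and x of lens_b in the frame of caddy between -0.045 and 0.045 m); the arm keeps its last pose, push and grip.
It fails at once if a bystander is moved by more than 25 mm or tipped over (distance of any of dispenser, heater_base, screwdriver from where it was at the start of the episode above 0.025 m or angle between any of dispenser, heater_base's own z axis and vertical above 0.5 rad).
It fails at once if the caddy is tilted by more than 0.35 rad (angle between caddy's own z axis and vertical above 0.35 rad).
It also fails if it takes over 61 s, if anything falls off the work surface, if the arm or the gripper's body presses on something with over 40 N, if the wrist force passes 120 N, or if a joint passes its speed limit or range.

### The arm

A 6-joint arm with a two-finger parallel gripper is mounted at the origin on the work surface. World frame = base frame: x ahead of the robot, y to its left, z up, the work surface at z = 0. Lengths are in mm, angles in rad, forces in N, time in s.
With the tool pointing down it reaches from about 300 to 775 mm from the base axis. Payload 14.6 kg.
Tool frame: the origin (TCP) lies on the centre line of the jaws, within the pads' length; the fingertips stand 19 mm ahead of it and the grasp point (between the pads) is the TCP (bot.tip_reach is the distance from the TCP to the fingertips, in mm); z points along the fingers, y is the line along which they close (so a half turn about z gives the same grasp; the last joint's range is limited). The gripper opens to 85 mm and grips with 20 to 120 N. Pads are 22 mm wide; open, the fingers measure 114 mm over their backs; the gripper's body (76 mm by 85 mm) begins 54 mm behind the grasp point. The pads swing forward as they close: fully open they stand 13 mm farther back than shut.
Start: joints at [1.212, 0.3, 1.521, -0, 1.321, -0.067], TCP at [158.22, 526.741, 250.281] pointing down, gripper open.
Joint ranges: [-3.03, 3.03], [-0.79, 2.21], [0.23, 2.52], [-1.04, 4.18], [0, 3.07], [-2.55, 2.55]. Speed limits (rad/s): [2.22, 2.22, 2.57, 3.14, 3.14, 3.14].

### API

Orientations are given as a unit quaternion [w, x, y, z].
In Python, from rig import bot gives the robot as it stands. Calls block until the motion is done:
- bot.move_to(position, orientation): joint-space move of the TCP to a pose.
- bot.servo_line(position, attitude=None, speed=150, until_force=None): straight line of the TCP; attitude=None keeps the orientation; speed is the mean speed in mm/s. With until_force (N) it stops when the force on the tool has changed by that much, and returns True; else False.
- bot.move_joints(angles): joint-space move.
- bot.move_gripper(opening, grip_force=None): finger opening in mm; grip_force is the grip in N (None keeps the last); returns when the fingers have stopped.
- bot.dwell(seconds).
- bot.ik(position, orientation): joint angles nearest the present ones, or None.
- bot.read_state(): the state.
- bot.read_camera(name): name is "scene" or "top" or "wrist"; returns a dict with "image" (400x640x3 uint8, blue, green, red), "depth" (400x640 float32, mm along the optical axis (not along the pixel's ray), 0 where there is no reading), "fovy" (degrees; the focal length in pixels is half the picture's height over the tangent of half this angle, whatever the lens; pixels are square), "cx", "cy" (the principal point, pixels), "k1" (the pictures are not rectified: a ray, as slopes to the right and down, at radius r is drawn at 1 + k1 r^2 times it, then the intrinsics apply), "eye" and "attitude" of the camera in the world; the wrist camera has in their place "mount" (4x4, takes a point from camera to tool coordinates, whose origin is the TCP and whose axes are the flange's). Camera axes: x right, y down, z forward; pixel columns grow to the right and rows downward; lengths in mm; the calibration is good to about 2 mm. A picture is of the moment at which its call begins: read the wrist's pose just before it.
A pose or a line that the arm cannot do raises bot.MotionError and nothing moves.
- bot.finish_job(): hands the job in; it is judged then, once.
The state is a dict: "clock": time; "joint_positions": joint angles; "qvel": joint speeds; "effort": joint torques, N m; "ee_pos": TCP position; "tool_rot": TCP orientation; "ft_force": force on the tool from outside, world axes, zero at the start; "moment": the same for the moment, N m; "grip_width": finger opening in mm; "grip_force": force on a finger pad.
Only numpy, scipy, OpenCV 4.12 (cv2) and the standard library are available. Lean on these libraries where they do the work, as an engineer would, in place of code of your own. Each camera call takes 0.05 s, during which the arm holds its last target. There are 200 camera calls.

## Working session

There is one attempt and no reset: what is moved stays moved. The work goes in short steps, each a Python script; the robot and the scene stay as the last script left them, time stands still between calls to the robot, and variables do not carry over. Pictures are saved under pics/ and viewed, at most 10 in all, crops included, and the job is handed in when it is done.

```bash
ls; mkdir -p pics
cat > h.py <<'E'
import numpy as np, cv2, pickle
from scipy.spatial.transform import Rotation as R
def rot(q): return R.from_quat([q[1],q[2],q[3],q[0]]).as_matrix()
def quat(M):
    q=R.from_matrix(M).as_quat(); return [q[3],q[0],q[1],q[2]]
def grab(bot,name):
    s=bot.read_state(); c=bot.read_camera(name)
    if 'mount' in c:
        T=np.eye(4);T[:3,:3]=rot(s['tool_rot']);T[:3,3]=s['ee_pos']; c['T']=T@np.array(c['mount'])
    else:
        T=np.eye(4);T[:3,:3]=rot(c['attitude']);T[:3,3]=c['eye']; c['T']=T
    return c
def save(c,fn):
    pickle.dump(c,open(fn,'wb'))
def rays(c,uv):
    uv=np.array(uv,float).reshape(-1,2); f=200/np.tan(np.radians(c['fovy'])/2)
    d=np.array([[c['k1'],0,0,0]]); K=np.array([[f,0,c['cx']],[0,f,c['cy']],[0,0,1]])
    p=cv2.undistortPointsIter(uv[:,None],K,np.array([c['k1'],0,0,0.]),None,None,(3,50,1e-9))[:,0]
    return np.c_[p,np.ones(len(p))]
def onz(c,uv,z):
    r=rays(c,uv)@c['T'][:3,:3].T; o=c['T'][:3,3]
    return o+r*((np.asarray(z)-o[2])/r[:,2])[:,None]
def bydepth(c,uv):
    uv=np.array(uv).reshape(-1,2); r=rays(c,uv)
    d=c['depth'][uv[:,1].astype(int),uv[:,0].astype(int)]
    return (r*d[:,None])@c['T'][:3,:3].T+c['T'][:3,3]
def cloud(c):
    v,u=np.mgrid[0:400,0:640]; uv=np.c_[u.ravel(),v.ravel()]
    P=bydepth(c,uv); ok=c['depth'].ravel()>0
    return P,ok,c['image'].reshape(-1,3)
def down(yaw): # tool y axis at angle yaw in world
    y=np.array([np.cos(yaw),np.sin(yaw),0]);z=np.array([0,0,-1.]);x=np.cross(y,z)
    return quat(np.c_[x,y,z])
E
python3 - <<'E'
from rig import bot
from h import *
for n in('top','scene'):
    c=grab(bot,n);save(c,n+'.pkl');print(n,c['fovy'],c['cx'],c['cy'],c['k1'],c['T'].round(2).tolist())
    cv2.imwrite(f'pics/{n}.png',cv2.resize(c['image'],(800,500),interpolation=3))
print(bot.read_state())
E
```

```text
pics
top 43.24774301970834 332.5217570534296 201.6093448945039 -0.018371704635733146 [[0.11, -0.97, 0.2, 258.61], [-0.99, -0.11, 0.03, 12.28], [-0.0, -0.2, -0.98, 1376.11], [0.0, 0.0, 0.0, 1.0]]
scene 48.40482238846742 316.7040438602925 198.21908162577438 -0.09151813177835166 [[0.35, 0.77, -0.54, 1249.41], [0.94, -0.28, 0.21, -261.37], [0.02, -0.58, -0.82, 1235.66], [0.0, 0.0, 0.0, 1.0]]
{'clock': 0.1, 'joint_positions': array([ 1.21238471e+00,  3.00439458e-01,  1.52149365e+00, -1.53786183e-05,
        1.32069154e+00, -6.65711951e-02]), 'qvel': array([ 0.00107845, -0.00055968, -0.00181115, -0.00010288,  0.00186599,
        0.0007836 ]), 'effort': array([-1.90254686e-04, -5.44381571e+01, -3.62374020e+01, -5.18850857e-05,
        3.10414114e-03, -4.28173780e-05]), 'ee_pos': array([158.17182862, 526.57979105, 249.77564529]), 'tool_rot': array([-1.01540118e-04,  1.45401017e-01,  9.89372669e-01, -5.05962437e-04]), 'ft_force': array([ 0.58642964, -0.47417988, -0.44808112]), 'moment': array([-0.0319521 , -0.01280124,  0.00490314]), 'grip_force': 0.0, 'grip_width': 85.41699062855974}
```

View pics/top.png

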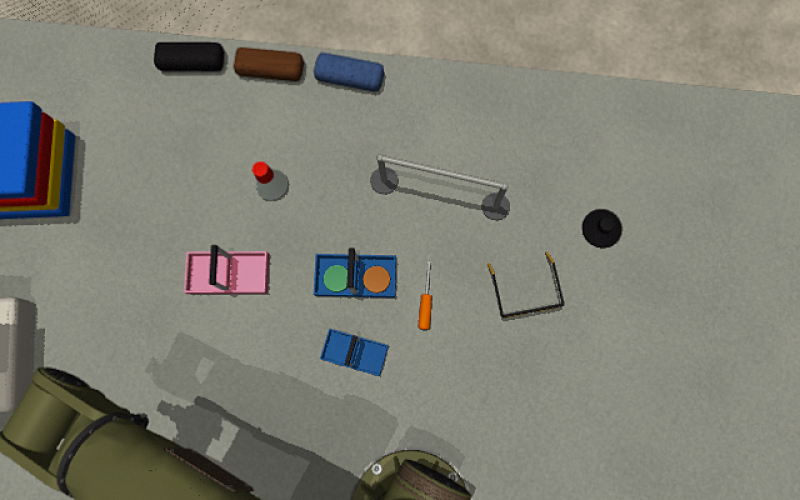

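View pics/scene.png

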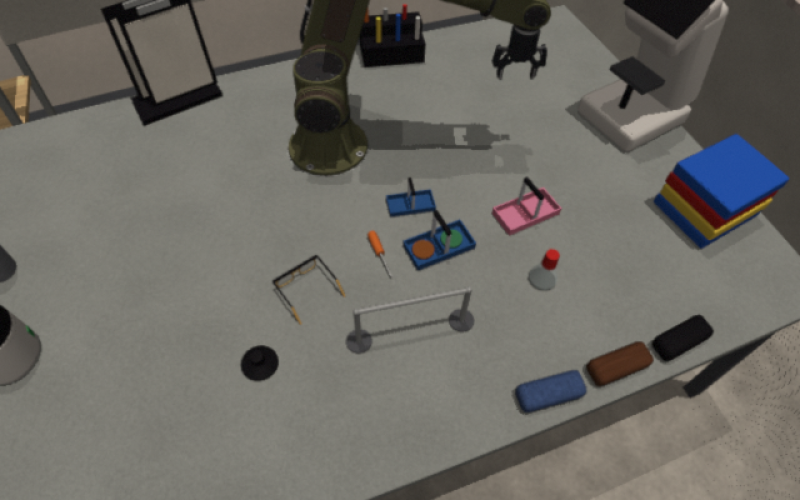

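Caddy candidates in the top view (800 px wide) are pink (226,272), small blue (355,352) and larger blue with a green and an amber disc (355,275). The larger blue one fits: it isn't pink, it is the larger of the two blues, and it holds both lenses. The specs' brow bar is at (532,312) with the temples pointing away from the robot, and the rail's bar runs (380,158) to (505,188). I'll confirm in an enlarged crop.

Run:
```python
from h import *
c=pickle.load(open('top.pkl','rb'))
cv2.imwrite('pics/crop.png',cv2.resize(c['image'][120:262,245:460],None,fx=3.7,fy=3.7,interpolation=2))
```

```text
(no output)
```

View pics/crop.png

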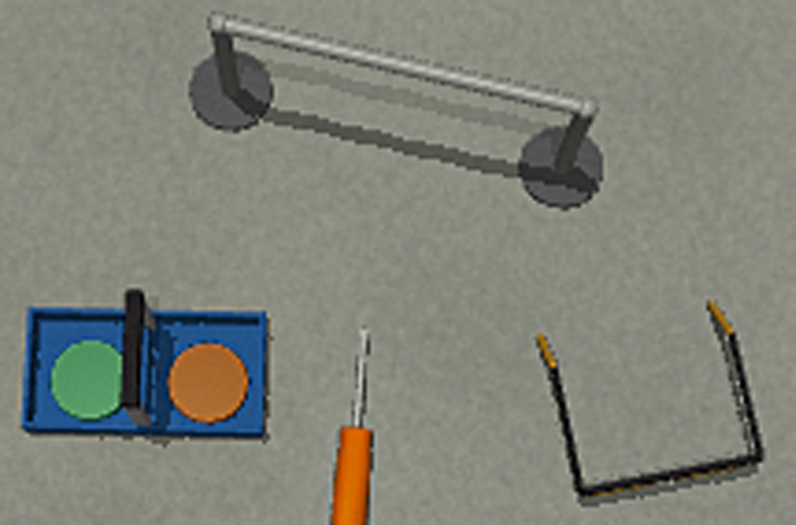

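The crop confirms it: large blue caddy, handle top (134,291)–(134,408), green lens left, amber right. The rail's bar ends are at (216,20) and (592,107), and the brow bar's at (583,492) and (757,460).

Run:
```python
from h import *
c=pickle.load(open('top.pkl','rb'))
P=lambda pts,z: onz(c,np.array(pts)/3.7+[245-.36,120-.36],z)
for n,p,z in [('rail',[(216,20),(592,107)],155),('feet',[(231,91),(561,167)],6),('brow',[(583,492),(757,460)],44),('tips',[(539,337),(711,303)],3),
 ('bends',[(552,365),(731,332)],42),('handle',[(134,291),(134,408)],115),('tray',[(27,308),(267,312),(266,437),(24,432)],26),('driver',[(362,330),(343,525)],8)]:
    q=P(p,z); d=q[1]-q[0]; print(n,q.round(0).tolist(),'mid',q.mean(0).round(1),'len',np.hypot(*d[:2]).round(1),'ang',np.degrees(np.arctan2(d[1],d[0])).round(1))
print(onz(c,[[270/1.25,185/1.25],[602/1.25,228/1.25]],[3,20]).round())
```

```text
rail [[702.0, 141.0, 155.0], [668.0, -123.0, 155.0]] mid [685.   9. 155.] len 265.3 ang -97.5
feet [[701.0, 138.0, 6.0], [667.0, -119.0, 6.0]] mid [684.    9.2   6. ] len 259.2 ang -97.4
brow [[418.0, -151.0, 44.0], [454.0, -273.0, 44.0]] mid [ 435.9 -212.2   44. ] len 127.5 ang -73.5
tips [[535.0, -114.0, 3.0], [575.0, -240.0, 3.0]] mid [ 554.8 -177.2    3. ] len 132.5 ang -72.5
bends [[507.0, -122.0, 42.0], [546.0, -249.0, 42.0]] mid [ 526.6 -185.3   42. ] len 133.2 ang -73.3
handle [[515.0, 177.0, 115.0], [434.0, 167.0, 115.0]] mid [474.1 172.1 115. ] len 81.7 ang -172.6
tray [[511.0, 266.0, 26.0], [527.0, 89.0, 26.0], [435.0, 79.0, 26.0], [420.0, 255.0, 26.0]] mid [473.4 172.5  26. ] len 177.5 ang -84.8
driver [[525.0, 18.0, 8.0], [379.0, 17.0, 8.0]] mid [452.1  17.6   8. ] len 145.9 ang -179.5
[[ 663.  395.    3.]
 [ 638. -357.   20.]]
```

Sizes agree with those given: rail 259–265, tray 177, handle 82, specs about 130. So specs yaw is about 16.5°, bridge (437,-212), rail middle (684.5,9) with rail x at -7.4°, caddy handle (474,172) with yaw about 6.3°. I'll move above the specs and look with the wrist camera.

Run:
```python
from rig import bot
from h import *
r=np.radians
for n,p,y in [('specs',[437,-212,47],16.5),('hi',[437,-212,260],16.5),('hanghi',[654.7,12.9,260],-7.4),('hang',[654.7,12.9,164],-7.4),('caddy',[474,172,108],96.3),('caddyhi',[474,172,258],96.3)]:
    for a in(0,180):
        q=bot.ik(p,down(r(y+a))); print(n,a,None if q is None else np.round(q,2))
bot.move_gripper(50,20)
bot.move_to([437,-212,180],down(r(16.5)))
c=grab(bot,'wrist');save(c,'w1.pkl');cv2.imwrite('pics/w1.png',c['image'])
s=bot.read_state();print(s['clock'],s['ee_pos'],s['joint_positions'].round(2))
```

```text
specs 0 [-0.53  0.44  1.87 -0.    0.83 -0.82]
specs 180 [-0.53  0.44  1.87 -0.    0.83  2.33]
hi 0 [-0.53  0.15  1.68 -0.    1.31 -0.82]
hi 180 [-0.53  0.15  1.68 -0.    1.31  2.33]
hanghi 0 [-0.04  0.53  1.17 -0.    1.44  0.09]
hanghi 180 None
hang 0 [-0.04  0.61  1.28 -0.    1.25  0.09]
hang 180 None
caddy 0 [ 0.28  0.37  1.79 -0.    0.98 -1.41]
caddy 180 [ 0.28  0.37  1.79 -0.    0.98  1.74]
caddyhi 0 [ 0.28  0.19  1.64 -0.    1.31 -1.41]
caddyhi 180 [ 0.28  0.19  1.64 -0.    1.31  1.74]
3.3833 [ 437.27154999 -211.54201116  180.04112285] [-0.53  0.23  1.78  0.    1.13 -0.81]
```

View pics/w1.png

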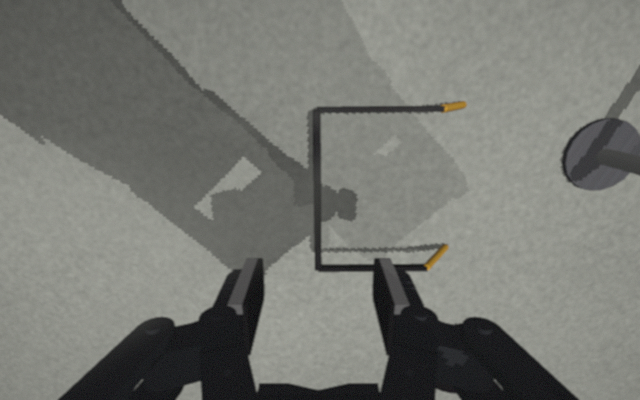

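The wrist view shows the brow bar from (317,108) to (319,268), square to and between the open pads.

Run:
```python
from rig import bot
from h import *
r=np.radians
c=pickle.load(open('w1.pkl','rb'))
q=onz(c,[(317,108),(319,269)],45);print(q.round(1),q.mean(0).round(1),np.linalg.norm(q[1]-q[0]),np.degrees(np.arctan2(*(q[0]-q[1])[[1,0]])))
m=q.mean(0)
assert abs(m[0]-437)<5 and abs(m[1]+212)<6
bot.servo_line([m[0],m[1],47],speed=100)
bot.move_gripper(0,20)
bot.servo_line([m[0],m[1],90],speed=60)
s=bot.read_state();print(s['grip_width'],s['grip_force'],s['ee_pos'],s['ft_force'])
bot.servo_line([m[0],m[1],260],speed=150)
bot.move_to([560,0,260],down(r(-7.4)))
bot.servo_line([630,12.9,260],speed=150)
c=grab(bot,'wrist');save(c,'w2.pkl');cv2.imwrite('pics/w2.png',c['image'])
s=bot.read_state();print(s['clock'],s['grip_width'],s['ee_pos'])
```

```text
[[ 418.3 -148.3   45. ]
 [ 457.2 -274.2   45. ]] [ 437.8 -211.3   45. ] 131.82145195882063 107.16954087332245
5.085656095672571 22.16425448656082 [ 437.63136512 -211.18278169   89.75854196] [ 0.11082989 -0.47998631 -1.27905991]
9.125 5.300986693359373 [629.36341006  12.21933368 260.06153597]
```

View pics/w2.png

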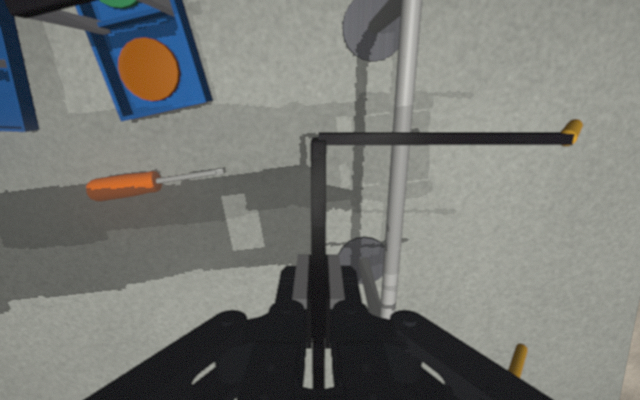

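The specs are held square by the brow bar. The rail's bar centreline runs from (411,10) to (390,295); I'll check its position, then lower.

Run:
```python
from rig import bot
from h import *
r=np.radians
c=pickle.load(open('w2.pkl','rb'))
q=onz(c,[(411,10),(390,295)],154);d=q[0]-q[1];ang=np.degrees(np.arctan2(d[1],d[0]))
print(q.round(1),ang)
u=d/np.linalg.norm(d); x=np.array([u[1],-u[0],0])
# perpendicular offset of this line vs. top-camera rail middle
M=np.array([684.5,9,0]); off=(q[0]-[684.5,9,154])@x; print('off',off)
assert abs(off)<5 and abs(ang-82.6)<2.5
yaw=(ang-90-7.4)/2; M=M+x*off*0.6
g=M-30*np.array([np.cos(r(yaw)),np.sin(r(yaw)),0]); print(g,yaw)
o=down(r(yaw))
bot.servo_line([g[0],g[1],255],o,speed=100)
bot.servo_line([g[0],g[1],178],speed=80)
print(bot.servo_line([g[0],g[1],162],speed=15,until_force=2), bot.read_state()['ee_pos'],bot.read_state()['ft_force'])
c=grab(bot,'scene');cv2.imwrite('pics/s2.png',cv2.resize(c['image'][180:300,180:420],(800,400),interpolation=2))
```

```text
[[699.9 127.9 154. ]
 [675.3 -65.8 154. ]] 82.78475016243515
off 0.30702952835193825
[654.92643323  12.79276102   0.        ] -7.307624918782428
True [654.84961176  12.81022498 164.36538881] [-0.22114069  0.4534717   4.55027581]
```

View pics/s2.png

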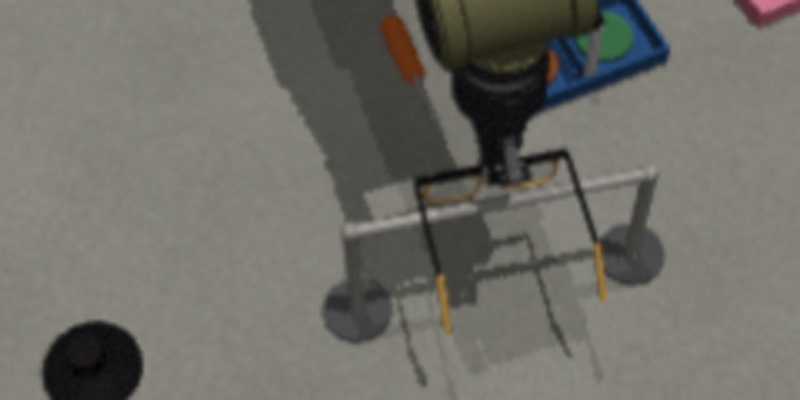

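Both temples rest on the bar; contact came at 164.4 mm against an expected 165. I'll release narrowly and rise.

Run:
```python
from rig import bot
from h import *
p=bot.read_state()['ee_pos']
bot.servo_line([p[0],p[1],p[2]+.6],speed=10)
bot.move_gripper(14,20); bot.dwell(0.4)
bot.servo_line([p[0],p[1],200],speed=25)
bot.servo_line([p[0],p[1],260],speed=120)
bot.move_gripper(60)
bot.move_to([480,160,260],down(np.radians(96.3)))
s=bot.read_state();print(s['clock'],s['joint_positions'].round(2))
a=grab(bot,'scene')['image'][180:300,180:420]
c=grab(bot,'wrist');save(c,'w3.pkl')
cv2.imwrite('pics/s3.png',np.vstack([cv2.resize(a,(600,300),interpolation=2),cv2.resize(c['image'],(480,300))if 0 else cv2.copyMakeBorder(cv2.resize(c['image'],(480,300)),0,0,0,120,0)]))
```

```text
16.5167 [ 0.25  0.19  1.63 -0.    1.32 -1.43]
```

View pics/s3.png

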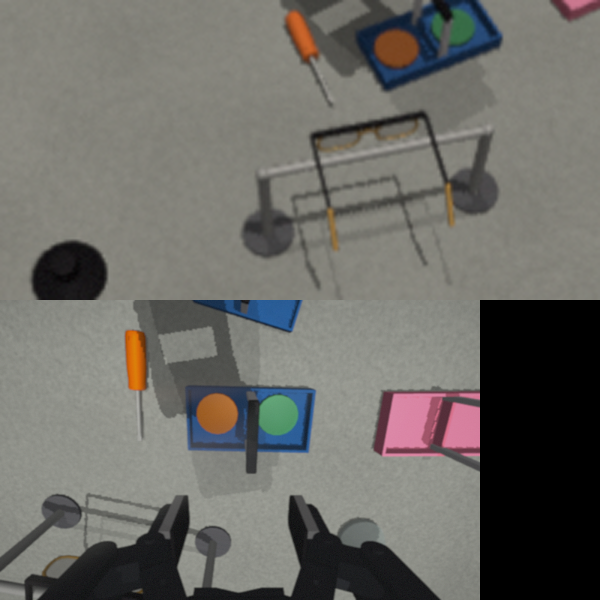

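The specs hang level astride the bar, free of the gripper. In the wrist view the handle's top face runs (252,393)–(251,472) in the lower panel. I'll check that and grip.

Run:
```python
from rig import bot
from h import *
c=pickle.load(open('w3.pkl','rb'))
q=onz(c,np.array([(252,93),(251,172)])/.75,114);d=q[1]-q[0];m=q.mean(0)
yaw=np.degrees(np.arctan2(d[1],d[0]));print(q.round(1),m,np.linalg.norm(d),yaw)
assert abs(m[0]-474)<6 and abs(m[1]-172)<6
yaw=6.3 if abs(yaw-6.3)<3 else exit('yaw')
x,y=(m[0]+474)/2,(m[1]+172)/2; o=down(np.radians(90+yaw))
bot.move_to([x,y,180],o)
bot.servo_line([x,y,107],speed=80)
bot.move_gripper(0,70)
s=bot.read_state();print(s['grip_width'],s['grip_force'],s['ft_force'])
bot.servo_line([x,y,125],speed=25)
bot.servo_line([x,y,257],speed=50)
bot.dwell(1)
s=bot.read_state();print(s['clock'],s['grip_width'],s['grip_force'],s['ft_force'],s['moment'],s['ee_pos'])
a=grab(bot,'scene')['image'][130:290,200:440]
cv2.imwrite('pics/s4.png',cv2.resize(a,(800,533),interpolation=2))
```

```text
[[426.7 168.3 114. ]
 [513.7 178.  114. ]] [470.20124075 173.1338858  114.        ] 87.51196454160137 6.376283692443957
10.42007673323576 68.34362983703613 [-1.41491423  0.80163688  3.11078003]
23.2583 10.673848507301978 68.0991518497467 [ 1.09002517  0.59883926 -3.9917813 ] [-0.01235728 -0.01830701  0.04055994] [472.12316436 172.58344284 257.01423797]
```

View pics/s4.png

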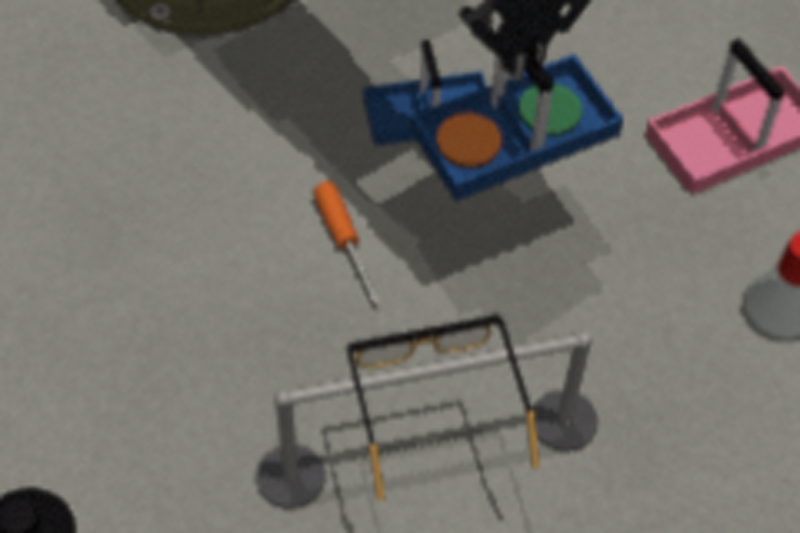

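The caddy is lifted clear with both lenses in place, and the specs are still hanging. I'll check level by fitting a plane to the blue depth points, then hand in.

Run:
```python
from rig import bot
from h import *
c=grab(bot,'scene');P,ok,I=cloud(c);I=I.astype(int)
m=ok&(I[:,0]>I[:,2]+50)&(I[:,0]>I[:,1]+30)&(P[:,2]>140)&(P[:,2]<170)&(abs(P[:,0]-472)<75)&(abs(P[:,1]-172)<105)
Q=P[m]
for _ in range(6):
    A=np.c_[Q[:,:2]-[472,172],np.ones(len(Q))];k=np.linalg.lstsq(A,Q[:,2],rcond=None)[0];e=Q[:,2]-A@k;Q=Q[abs(e)<max(2,1.5*e.std())]
print(len(Q),k,e.std())
tilt=np.hypot(k[0],k[1]);print(tilt)
if len(Q)>100 and tilt<0.06: print(bot.finish_job())
```

```text
68 [3.46187095e-03 3.39215149e-03 1.53771748e+02] 1.0795549949618353
0.004846776478693215
```

The tray is level (tilt about 0.005 rad) with its floor at 154 mm, so the underside is at about 150 mm. My check held back the hand-in only because fewer than 100 points survived the trimming; the fit is good, so I'm handing in.

```bash
python3 -c "
from rig import bot
print(bot.finish_job())"
```

```text
the job is handed in; nothing more can be done
None
```

The job is handed in, no verdict was returned: the spectacles hang level astride the rail, let go, and the caddy is held about 150 mm up, level to about 0.005 rad, with both lenses in place.

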